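# Spring the probe crossbar into its frame

### The arm

A 6-joint arm with a two-finger parallel gripper is mounted at the origin on the work surface. World frame = base frame: x ahead of the robot, y to its left, z up, the work surface at z = 0. Lengths are in m, angles in degrees, forces in N, time in s.
With the tool pointing down it reaches from about 0.4 to 0.825 m from the base axis. Payload 7 kg.
Tool frame: the origin (TCP) lies midway between the tips of the shut fingers; the grasp point (between the pads) lies 19 mm behind it; z points along the fingers, y is the line along which they close (so a half turn about z gives the same grasp; the last joint's range is limited). The gripper opens to 88 mm and grips with 3 to 60 N. Pads are 19 mm wide; open, the fingers measure 130 mm over their backs; the gripper's body (78 mm by 193 mm) begins 47 mm behind the grasp point.
Start: joints at [-60.098, 20.546, 0.682, 0, -70.136, -16.507], TCP at [0.156, -0.657, 0.202] pointing down, gripper open.
Joint ranges: [-176.03, 176.03], [-82.01, 121.73], [-58.28, 71.71], [-173.87, 95.51], [-174.79, -0.11], [-173.66, 173.66]. Speed limits (degrees/s): [136.94, 136.94, 172.46, 180, 180, 180].

### API

Orientations are given as a 3x3 rotation matrix whose columns are the frame's x, y, z axes.
In Python, from rig import robot gives the robot as it stands. Calls block until the motion is done:
- robot.goto(position, orientation): joint-space move of the TCP to a pose.
- robot.servo_line(position, ori=None, speed=0.15): straight line of the TCP; ori=None keeps the orientation; speed is the mean speed in m/s.
- robot.movej(angles): joint-space move.
- robot.move_gripper(opening): opening from 0.0 (shut) to 1.0 (fully open); the grip force is fixed at half the most; returns when the fingers have stopped.
- robot.dwell(seconds).
- robot.ik(position, orientation): joint angles nearest the present ones, or None.
- robot.grab_frame(name): name is "scene" or "top" or "wrist"; returns (picture, depth): 384x512x3 uint8, red, green, blue; 384x512 float32, m along the optical axis (not along the pixel's ray), 0 where there is no reading.
- robot.camera_info(name): a dict with "vfov" (degrees; the focal length in pixels is half the picture's height over the tangent of half this angle, whatever the lens; pixels are square), "cx", "cy" (the principal point, pixels), "k1" (the pictures are not rectified: a ray, as slopes to the right and down, at radius r is drawn at 1 + k1 r^2 times it, then the intrinsics apply), "view" (4x4, takes a point from world to camera coordinates); the wrist camera has in their place "T_tool_cam" (4x4, takes a point from camera to tool coordinates, whose origin is the TCP and whose axes are the flange's). Camera axes: x right, y down, z forward; pixel columns grow to the right and rows downward; lengths in m; the calibration is good to about 2 mm. A picture is of the moment at which its call begins: read the wrist's pose just before it. camera_info takes no time and is no camera call.
A pose or a line that the arm cannot do raises robot.Unreachable and nothing moves.
- robot.job_done(): hands the job in; it is judged then, once.
Readings, each from a call of its own:
- robot.read_t(): time.
- robot.read_qpos(): joint angles.
- robot.read_qvel(): joint speeds.
- robot.read_effort(): joint torques, N m.
- robot.read_position(): TCP position.
- robot.read_tcp_rot(): TCP orientation.
- robot.read_force(): force on the tool from outside, world axes, zero at the start.
- robot.read_ft_torque(): the same for the moment, N m.
- robot.read_grip_width(): opening from 0.0 (shut) to 1.0 (fully open).
- robot.read_finger_force(): force on a finger pad.
Only numpy, scipy, OpenCV 4.12 (cv2) and the standard library are available. Lean on these libraries where they do the work, as an engineer would, in place of code of your own. Each camera call takes 0.05 s, during which the arm holds its last target. There are 200 camera calls.

### The job

Pick up the orange sprung crossbar from the mat and fit it between the two blue end blocks of the probe frame: press its brass plunger in so that it fits between them, bring it to the sockets, and let it spring out so that both of its ends sit fully home in the sockets, orange block upright. Do not force it: the frame bends if pushed with more than 25 N. Then let go, and leave the board under it and everything else on the table alone.

Things in the scene. Friction and masses are not known exactly. Their poses are not given: they have to be found in the camera images.
- crossbar: sprung crossbar, 0.25 kg, on a black mat: orange grip block (22 mm wide along its own x, 60 long along y, 36 high) on an aluminium tube (16 mm diameter, along y, ends at y = -59 and +59 mm). Origin: centre of the block's underside; tube and pins lie on an axis 24 mm above it. z up
- bar_pin (a point): where the fixed steel pin leaves the tube's -y end, on the crossbar's axis. The pin is smooth and slippery, flat-ended, 7 mm in diameter and stands 7 mm out
- bar_spring (a point): where the brass plunger leaves the tube's +y end, on the crossbar's axis. The plunger is smooth and slippery, flat-ended, 8 mm in diameter; it stands 22 mm out when free and springs in along y
- plunger (a joint): how far the brass plunger is pressed into the tube, in m: 0 free (22 mm out), 0.021 hard against its stop (1 mm out). The spring pushes back with 3 N at 0, plus 0.6 N per mm, so 15.6 N at the stop
- frame: probe frame, fixed: dark base plate 120 (x) x 200 (y) x 8 mm, origin under its centre, on the table. Over it two blue end blocks, 44 mm wide in x, inner faces 130 mm apart, joined by a low beam at -x. Fitted, the crossbar's -y tube end bears on the -y block: its middle lies 6 mm to the -y side of the frame's, plunger pressed in by 2 mm. Over 25 N bends the frame
- low_end (a point): on the base plate (8 mm up), straight below the socket of the -y block, in the plane of its inner face (y = -65 mm). This block takes the fixed pin and is low: its top is 13 mm above the socket's centre. The axes are the frame's
- tall_end (a point): the same for the +y block (y = +65 mm), which takes the plunger; it is tall: its flat inner face runs to 54 mm above the socket's centre. Both sockets are blind, 13 x 13 mm, 8 mm deep, at equal height, set by hand 50 to 70 mm above the table: the height differs each time and is not measured; see it or feel for it
- mat: black rubber mat 150 x 220 x 3 mm, fixed, on which the crossbar lies; origin at the centre of its underside
- board: green circuit board 56 x 86 x 4 mm (components up to 9 mm), the device under test, lying on the frame's base plate under the sockets; origin at the centre of its underside; leave it alone
- mug: white mug, 80 mm across, 90 mm high; leave it alone
- probe: pen-like hand probe, about 175 mm long; leave it alone
- screwdriver: screwdriver lying on the table; leave it alone
- jar: jar with a blue cap, 60 mm across, 80 mm high; leave it alone
- module: small blue circuit board 40 x 60 mm; leave it alone
- tray: grey divided parts tray 120 x 160 x 35 mm; leave it alone
- caddy: small cardboard box 50 x 80 x 45 mm; leave it alone
Not all that is in view belongs to the job. There is more than one size of the crossbar; the job needs the smallest.

How it is judged (in metres and radians):
On the way, in this order (a step that is already met when the one before it is completed fails the run):
1. the crossbar is lifted clear of the mat (height (world z) of crossbar above 0.03 m and contact force between crossbar and mat below 0.05 N), for 0.2 s.
2. the plunger is pressed in by more than 7 mm against the frame (value of joint plunger above 0.007 m and contact force between crossbar and frame above 2 N), for 0.1 s.
At the end, for the whole second after the job is handed in: Crossbar released, at rest, both ends in the sockets: in the frame's axes its origin is within 5 mm of x = 0, at y = -9 to -3.5 mm, 22 to 50 mm high; plunger pressed in by under 4.8 mm; bar within 0.05 rad of the frame's y, block upright within 0.25 rad, bearing on the frame with over 0.5 N (x of crossbar in the frame of frame between -0.005 and 0.005 m and y of crossbar in the frame of frame between -0.009 and -0.0035 m and z of crossbar in the frame of frame between 0.022 and 0.05 m and value of joint plunger below 0.0048 m and angle between the y axis of crossbar and the y axis of frame, either way round below 0.05 rad and angle between crossbar's own z axis and vertical below 0.25 rad and linear speed of crossbar below 0.02 m/s and angular speed of crossbar below 0.2 rad/s and contact force between crossbar and frame above 0.5 N); the robot touches nothing.
It fails at once if the frame is pushed with more than 25 N by the crossbar or the robot (contact force between any of crossbar, the arm, the fingers and frame above 25 N).
It fails at once if the board or another thing on the table is shifted by more than 15 mm (distance of any of board, mug, probe, screwdriver, jar, module, tray, caddy from where it was at the start of the episode above 0.015 m).
It also fails if it takes over 69 s, if anything falls off the work surface, if the arm or the gripper's body presses on something with over 40 N, if the wrist force passes 120 N, or if a joint passes its speed limit or range.

## Working session

There is one attempt and no reset: what is moved stays moved. The work goes in short steps, each a Python script; the robot and the scene stay as the last script left them, time stands still between calls to the robot, and variables do not carry over. Pictures are saved under pics/ and viewed, at most 10 in all, crops included, and the job is handed in when it is done.

```bash
ls; mkdir -p pics
cat > h.py <<'E'
import numpy as np, cv2
from rig import robot
def save(n,p): cv2.imwrite(f'pics/{n}.png',p[:,:,::-1])
def intr(name):
    c=robot.camera_info(name); f=192/np.tan(np.radians(c['vfov']/2)); return c,f
def rays(name,uv):
    c,f=intr(name); uv=np.atleast_2d(uv).astype(float)
    d=(uv-[c['cx'],c['cy']])/f; s=d.copy()
    for _ in range(10): s=d/(1+c['k1']*(s**2).sum(1,keepdims=True))
    return np.c_[s,np.ones(len(s))]
def camT(name,T=None):
    c,_=intr(name)
    if 'view' in c: return np.linalg.inv(np.array(c['view']))
    return T@np.array(c['T_tool_cam'])
def tool():
    T=np.eye(4);T[:3,:3]=robot.read_tcp_rot();T[:3,3]=robot.read_position();return T
def onplane(name,uv,z,T=None):
    M=camT(name,T); r=rays(name,uv)@M[:3,:3].T
    return M[:3,3]+r*((z-M[2,3])/r[:,2])[:,None]
def cloud(name,depth,T=None):
    v,u=np.mgrid[0:384,0:512]; r=rays(name,np.c_[u.ravel(),v.ravel()])
    M=camT(name,T); P=(r*depth.reshape(-1,1))@M[:3,:3].T+M[:3,3]
    return P.reshape(384,512,3)
E
python3 - <<'E'
from h import *
for n in('scene','top'):
    p,d=robot.grab_frame(n); save(n,p); np.savez(n,p=p,d=d); print(robot.camera_info(n))
print(robot.camera_info('wrist'),robot.read_tcp_rot(),robot.read_t())
E
```

```text
pics
{'vfov': 48.19135572744505, 'cx': 256.44833622708626, 'cy': 190.64016250658645, 'k1': -0.1457367946669291, 'view': array([[ 0.6740054 ,  0.73864086,  0.01124329, -0.35446161],
       [ 0.54779926, -0.48953677, -0.67843181, -0.23869718],
       [-0.49561345,  0.46342577, -0.73457734,  1.51292559],
       [ 0.        ,  0.        ,  0.        ,  1.        ]])}
{'vfov': 44.93094500356426, 'cx': 255.26819561078676, 'cy': 193.88408959590458, 'k1': -0.1609222697136797, 'view': array([[-2.68924085e-02, -9.99567696e-01, -1.18835424e-02,
         1.15994289e-03],
       [-9.84887279e-01,  2.85283996e-02, -1.70830844e-01,
         5.02419282e-01],
       [ 1.71096011e-01,  7.10989692e-03, -9.85228707e-01,
         1.62787759e+00],
       [ 0.00000000e+00,  0.00000000e+00,  0.00000000e+00,
         1.00000000e+00]])}
{'vfov': 59.32594478994344, 'cx': 254.93566505191217, 'cy': 191.29370907947012, 'k1': -0.08237901167180157, 'T_tool_cam': array([[-7.83594154e-04, -9.59205919e-01, -2.82707253e-01,
         7.52568448e-02],
       [ 9.99999136e-01, -4.53181155e-04, -1.23413682e-03,
        -1.21265842e-04],
       [ 1.05567375e-03, -2.82707975e-01,  9.59205445e-01,
        -1.83925780e-01],
       [ 0.00000000e+00,  0.00000000e+00,  0.00000000e+00,
         1.00000000e+00]])} [[-9.72819035e-01 -2.31566092e-01 -5.19188334e-04]
 [-2.31566606e-01  9.72818024e-01  1.41378791e-03]
 [ 1.77690427e-04  1.49558647e-03 -9.99998866e-01]] 0.1
```

View pics/top.png

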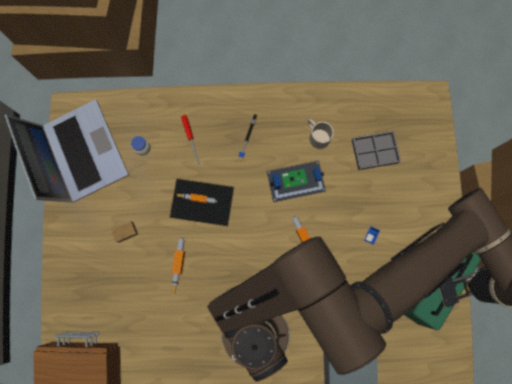

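View pics/scene.png

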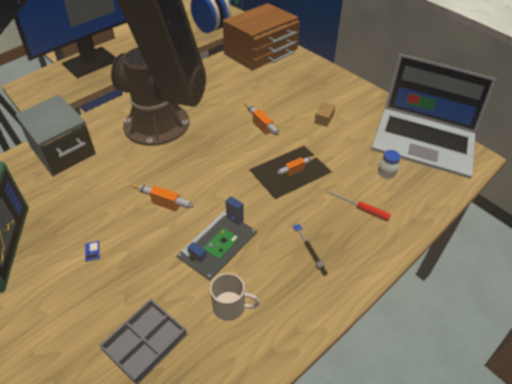

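The candidates are three orange bars in the top view: on the mat at (197,198), at lower left (179,262), and beside the arm at (302,229). The one on the mat is the smallest and is on the black mat as described, so I choose it. The frame is at (296,181), with its tall block apparently at the robot's left or right end. I'll check both with the wrist camera.

Run:
```python
from h import *
print(onplane('top',[[197,198],[296,181],[203,202]],0.02).round(3))
R=np.array([[-1.,0,0],[0,1,0],[0,0,-1]])
for i,(uv) in enumerate([[296,181],[197,198]]):
    p=onplane('top',[uv],0.02)[0]
    for R in (np.diag([-1.,1,-1]),np.diag([1.,-1,-1])):
        try:
            robot.goto([p[0]-0.013*R[0,0]*-1*0,p[1],0.24],R);break
        except robot.Unreachable as e: print('unreach',e)
    robot.dwell(.3)
    T=tool(); q,d=robot.grab_frame('wrist'); save(f'w{i}',q); np.savez(f'w{i}',p=q,d=d,T=T)
    print(T.round(3),robot.read_t())
a=cv2.imread('pics/w0.png');b=cv2.imread('pics/w1.png')
```

```text
[[ 0.497  0.201  0.02 ]
 [ 0.55  -0.163  0.02 ]
 [ 0.482  0.179  0.02 ]]
[[-1.     0.001 -0.     0.55 ]
 [ 0.001  1.    -0.    -0.164]
 [ 0.    -0.    -1.     0.24 ]
 [ 0.     0.     0.     1.   ]] 2.7083
[[-1.     0.001 -0.     0.497]
 [ 0.001  1.    -0.     0.2  ]
 [ 0.    -0.    -1.     0.24 ]
 [ 0.     0.     0.     1.   ]] 4.4333
```

View pics/w0.png

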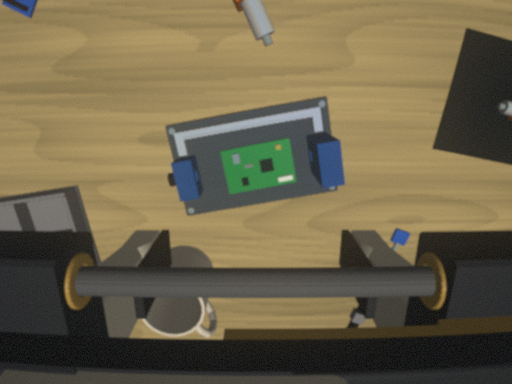

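View pics/w1.png

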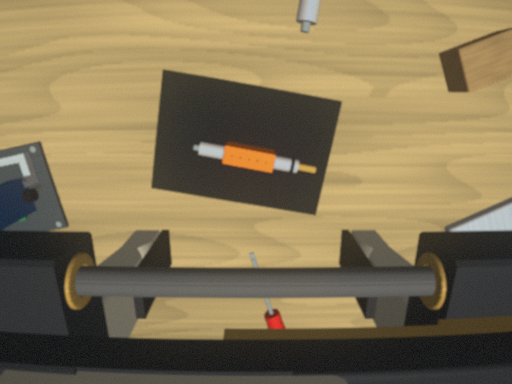

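w0 shows the frame: the low block is at (186,178), the tall block at (327,160), and the beam is on the robot's side. The frame's axes are therefore close to the world's. w1 shows the bar on the mat: the steel pin is on the left at (196,148), the orange block at (249,158), and the brass plunger on the right at (308,169). No flip is needed.

Run:
```python
from h import *
f=np.load('w0.npz');P=cloud('wrist',f['d'],f['T']);hsv=cv2.cvtColor(f['p'],cv2.COLOR_RGB2HSV)
yy,xx=np.mgrid[:384,:512]
blue=cv2.inRange(hsv,(105,90,20),(125,255,255))>0
def rect(n,z,pts,T): 
    w=onplane('wrist',pts,z,T)[:,:2].astype(np.float32)
    r=cv2.minAreaRect(w); print(n,np.round(r[0],4),np.round(r[1],4),round(r[2],2)); return r
for n,x0,x1 in(('low',160,225),('tall',295,360)):
    m=blue&(xx>x0)&(xx<x1)&(yy>110)&(yy<210)&(f['d']>0)
    z=P[m][:,2]; h,e=np.histogram(z,bins=np.arange(0,.16,.004)); print(n,m.sum(),[(round(a,3),int(b)) for a,b in zip(e,h) if b>20])
    top=np.percentile(z,90); k=m&(abs(P[...,2]-np.median(z[z>top-.01]))<.005)
    zt=np.median(P[k][:,2]); print('ztop',zt)
    k=cv2.morphologyEx(k.astype(np.uint8),cv2.MORPH_OPEN,np.ones((3,3)))
    v,u=np.nonzero(k); rect(n,zt,np.c_[u,v],f['T'])
# base plate
base=(P[...,2]<.03)&(P[...,2]>.005)&(yy<225)&(xx>150)&(xx<360)&(yy>90)
wood=cv2.inRange(hsv,(10,60,60),(25,255,255))>0
m=((~wood)&(yy<220)&(xx>155)&(xx<350)&(yy>85)).astype(np.uint8); m=cv2.morphologyEx(m,cv2.MORPH_OPEN,np.ones((5,5)))
n,l,s,_=cv2.connectedComponentsWithStats(m); i=1+s[1:,4].argmax(); v,u=np.nonzero(l==i)
print('plate heights',np.percentile(P[l==i][:,2],[5,25,50]))
rect('plate',.008,np.c_[u,v],f['T'])
v,u=np.nonzero((cv2.inRange(hsv,(50,120,60),(70,255,255))>0)&(yy<210)&(xx>200)&(xx<310)); rect('board',.012,np.c_[u,v],f['T'])
g=np.load('w1.npz');P=cloud('wrist',g['d'],g['T']);hsv=cv2.cvtColor(g['p'],cv2.COLOR_RGB2HSV)
m=(cv2.inRange(hsv,(5,180,150),(15,255,255))>0)&(yy<200)&(yy>120)&(xx>200)&(xx<290)
zs=P[m][:,2];print('bar z',np.percentile(zs,[5,50,95]))
v,u=np.nonzero(m&(P[...,2]>.033)); rect('block',.039,np.c_[u,v],g['T'])
print('pin tip, plunger tip',onplane('wrist',[[193.5,148],[316.5,169.5]],.027,g['T']).round(4))
for n,q,c in(('a',f,(150,80,360,230)),('b',g,(180,120,330,190))):
    x0,y0,x1,y1=c; t=cv2.resize(q['p'][y0:y1,x0:x1],(780,780*(y1-y0)//(x1-x0)),interpolation=cv2.INTER_CUBIC); 
    save('c'+n,t)
```

```text
low 837 [(np.float64(0.048), 21), (np.float64(0.06), 21), (np.float64(0.064), 542), (np.float64(0.068), 231)]
ztop 0.0675782136649768
low [ 0.5669 -0.2401] [0.0443 0.0233] 9.75
tall 1072 [(np.float64(0.104), 283), (np.float64(0.108), 743)]
ztop 0.10844937050361786
tall [ 0.5405 -0.0923] [0.0448 0.022 ] 10.09
plate heights [0.00811982 0.00916668 0.01162032]
plate [ 0.5541 -0.1663] [0.1184 0.2208] 10.03
board [ 0.5636 -0.1599] [0.0557 0.0852] 10.9
bar z [0.03844387 0.04015492 0.04150016]
block [0.4961 0.192 ] [0.0585 0.0227] 79.33
pin tip, plunger tip [[0.4855 0.127  0.027 ]
 [0.512  0.2742 0.027 ]]
```

View pics/ca.png

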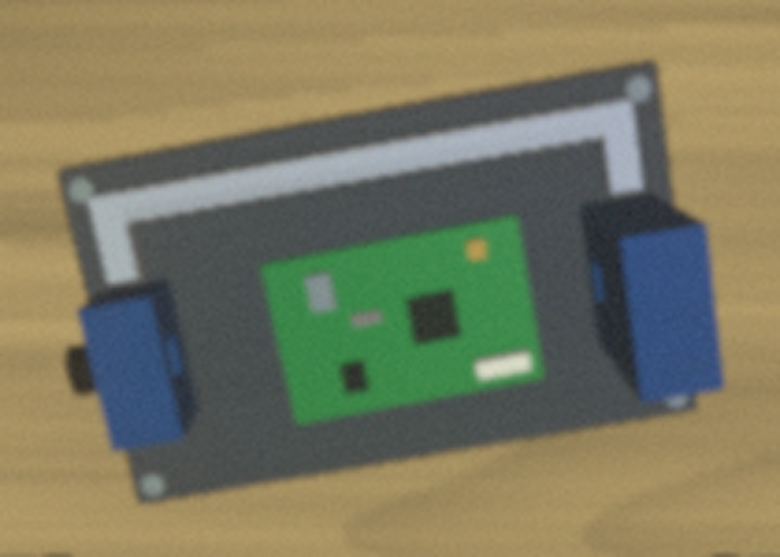

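View pics/cb.png

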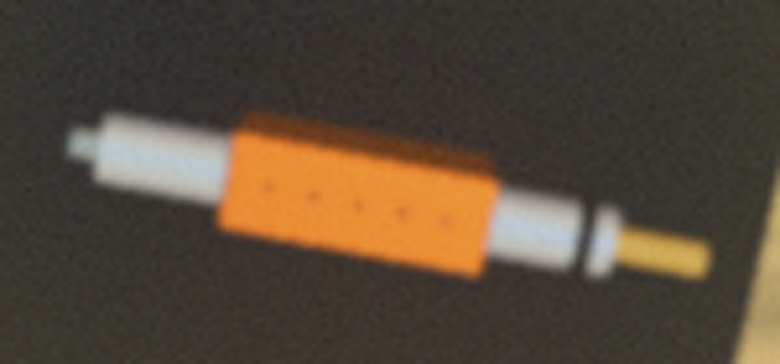

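The crop confirms the choice: a small orange block with the steel pin at left and the brass plunger at right. The frame's yaw is +10.1° and its centre is about (0.5537, -0.1662). The block tops give a socket height of about 0.054 from both ends, which agree. The plate centre matches within 0.5 mm. Next I'll grasp across the 22 mm width at axis height.

```bash
cat >> h.py <<'E'
def Rz(deg,s):
    a=np.radians(deg); xb=np.array([np.cos(a),np.sin(a),0]); yb=np.array([-np.sin(a),np.cos(a),0])
    return np.c_[s*yb,s*xb,[0,0,-1]]
FC=np.array([.5538,-.1662]); FY=10.1
a=np.radians(FY); fx=np.array([np.cos(a),np.sin(a)]); fy=np.array([-np.sin(a),np.cos(a)])
def fp(x,y,z): return np.r_[FC+x*fx+y*fy,z]   # TCP position for frame coords
def ff():  # force in frame axes
    F=np.array(robot.read_force()); return np.r_[F[:2]@fx,F[:2]@fy,F[2]]
E
python3 - <<'E'
from h import *
p=np.array([.4968,.1925])
for s in(1,-1):
    for y,q in((-10.5,[*p,.1]),(FY,fp(0,0,.1))): 
        j=robot.ik(q,Rz(y,s)); print(s,None if j is None else np.round(j,0))
s=1 if robot.ik([*p,.1],Rz(-10.5,1)) is not None and abs(robot.ik([*p,.1],Rz(-10.5,1))[5])<150 else -1
R=Rz(-10.5,s); print('s',s)
robot.goto([*p,.1],R); robot.servo_line([*p,.008],speed=.08); robot.dwell(.2)
print(robot.read_position(),ff())
robot.move_gripper(0.0); print(robot.read_grip_width()*88,robot.read_finger_force(),robot.read_force())
robot.servo_line([*p,.15],speed=.1); robot.dwell(.4); print(robot.read_force(),robot.read_grip_width()*88,robot.read_t())
T=tool();q,d=robot.grab_frame('wrist');save('g',q);np.savez('g',p=q,d=d,T=T)
E
```

```text
1 [ 42.  12. -25.   0. -52. 127.]
1 [   3.   16.  -20.    0.  -54. -173.]
-1 [ 42.  12. -25.   0. -52. -53.]
-1 [  3.  16. -20.   0. -54.   7.]
s 1
[0.49699525 0.19267402 0.00840823] [ 0.53766724  0.21953195 -1.09683561]
21.710389138398885 29.93144452571869 [-0.72919186 -0.06714968  0.50147163]
[ 0.43509689 -0.06479564 -3.00631225] 21.438431052475455 12.7167
```

View pics/g.png

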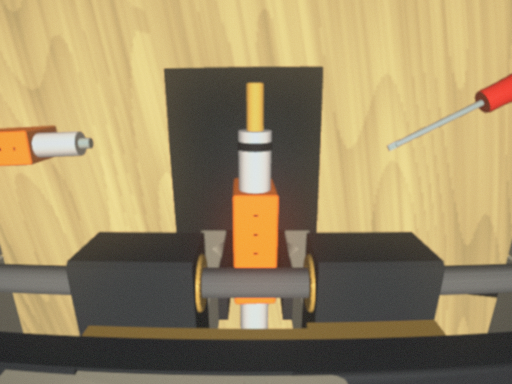

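The bar is held square in the grip, with the plunger tip at (255,84) and the tube end at (255,131). At the frame this wrist side would sit right at the limit of joint 6 (-173°). I'll set the bar back down and regrasp it with the wrist turned half round.

Run:
```python
from h import *
g=np.load('g.npz');T=g['T']
w=onplane('wrist',[[255,83.5],[255,130.5]],T[2,3]+.019,T)
print('tool xy of tip, tube end (expect x .081,.059 if centred)',((w-T[:3,3])@T[:3,:3]).round(4))
p=np.array([.4968,.1925])
robot.servo_line([*p,.0086],speed=.1); robot.dwell(.1); robot.move_gripper(.5)
robot.servo_line([*p,.085],speed=.15)
robot.goto([*p,.085],Rz(-10.5,-1)); 
robot.servo_line([*p,.008],speed=.1); robot.dwell(.2); robot.move_gripper(0.0)
robot.servo_line([*p,.15],speed=.12)
robot.goto(fp(0,-.021,.16),Rz(FY,-1)); robot.dwell(.3)
print(robot.read_force(),robot.read_grip_width()*88,robot.read_qpos().round(1),robot.read_t())
T=tool();q,d=robot.grab_frame('wrist');save('g2',q);np.savez('g2',p=q,d=d,T=T)
```

```text
tool xy of tip, tube end (expect x .081,.059 if centred) [[ 0.0807  0.0011 -0.019 ]
 [ 0.0587  0.0011 -0.019 ]]
[ 0.01286169  0.8859021  -3.76592799] 21.419946330755078 [  0.6  14.2 -14.1  -0.  -61.8   9.6] 23.0667
```

View pics/g2.png

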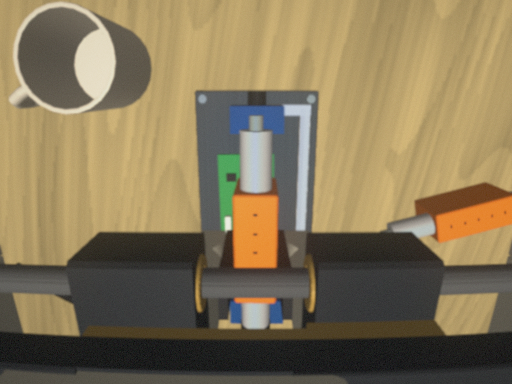

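The bar is held square and centred over the frame: pin at (256,122), low block at (257,119). Next I'll compute the lateral offset, go down above the low block, and press the plunger against the tall face step by step while watching the force.

Run:
```python
from h import *
g=np.load('g2.npz');T=g['T'];hsv=cv2.cvtColor(g['p'],cv2.COLOR_RGB2HSV)
yy,xx=np.mgrid[:384,:512]
def lat(m,z):
    r=[]
    for v in np.unique(yy[m]):
        c=xx[m&(yy==v)]
        if len(c)>8: r.append([(c.min()+c.max())/2,v])
    w=onplane('wrist',r,z,T); t=(w-T[:3,3])@T[:3,:3]; return np.median(t[:,1]),len(r)
print('block',lat((cv2.inRange(hsv,(5,180,150),(15,255,255))>0)&(yy>185)&(yy<230)&(xx>200)&(xx<300),T[2,3]+.031))
print('low',lat((cv2.inRange(hsv,(105,90,20),(125,255,255))>0)&(yy>107)&(yy<130)&(xx>215)&(xx<300),.067))
z=.088-.019
robot.servo_line(fp(0,-.021,z),speed=.08); robot.dwell(.3); F0=ff(); print('F0',F0.round(2),robot.read_position().round(4)-fp(0,-.021,z))
for y in (-.018,-.016,-.014,-.012):
    robot.servo_line(fp(0,y,z),speed=.02); robot.dwell(.1); F=ff()-F0; print(y,F.round(2))
    if abs(F[1])>9: break
print(robot.read_t())
```

```text
block (np.float64(-0.0011033709178310327), 35)
low (np.float64(5.212013794872328e-05), 22)
F0 [ 0.06  0.21 -3.  ] [ 1.17298752e-04 -2.54332205e-05  2.00000000e-04]
-0.018 [-1.17 -0.72  0.58]
-0.016 [-0.57 -0.57  0.02]
-0.014 [-0.1  -3.75  0.71]
-0.012 [-0.14 -5.61  1.64]
26.1583
```

The plunger touches the face at about y=-15.5 mm, as expected. One number looks odd: the lateral offset of a pixel near the principal point. I'll check the calibration before sliding.

Run:
```python
from h import *
c,f=intr('wrist');print(c,f)
for n in('g','g2','w0'):
    T=np.load(n+'.npz')['T']; print(n,T.round(4).tolist())
    w=onplane('wrist',[[255,83.5],[256,200]],T[2,3]+.019,T); print(((w-T[:3,3])@T[:3,:3]).round(4))
```

```text
{'vfov': 59.32594478994344, 'cx': 254.93566505191217, 'cy': 191.29370907947012, 'k1': -0.08237901167180157, 'T_tool_cam': array([[-7.83819358e-04, -9.59721129e-01, -2.80953269e-01,
         7.62730836e-02],
       [ 9.99999307e-01, -5.05294044e-04, -1.06379771e-03,
        -9.53524772e-04],
       [ 8.78985123e-04, -2.80953908e-01,  9.59720860e-01,
        -1.83925296e-01],
       [ 0.00000000e+00,  0.00000000e+00,  0.00000000e+00,
         1.00000000e+00]])} 337.11786982953635
g [[0.1822, 0.9833, -0.0002, 0.4968], [0.9833, -0.1822, -0.0002, 0.1925], [-0.0002, -0.0002, -1.0, 0.1499], [0.0, 0.0, 0.0, 1.0]]
[[ 0.0808 -0.0011 -0.019 ]
 [ 0.0233 -0.0006 -0.019 ]]
g2 [[0.1764, -0.9843, 0.0002, 0.5577], [-0.9843, -0.1764, 0.0, -0.1862], [0.0, -0.0002, -1.0, 0.1601], [0.0, 0.0, 0.0, 1.0]]
[[ 0.0808 -0.0011 -0.019 ]
 [ 0.0233 -0.0006 -0.019 ]]
w0 [[-1.0, 0.0005, -0.0001, 0.5498], [0.0005, 1.0, -0.0, -0.1637], [0.0001, -0.0, -1.0, 0.2399], [0.0, 0.0, 0.0, 1.0]]
[[ 0.0808 -0.0011 -0.019 ]
 [ 0.0233 -0.0006 -0.019 ]]
```

The wrist calibration jitters by about 1 mm between calls, so I'll use the relative offset instead: bar to low block is 1.15 mm within one picture. I'll shift x by -1 mm, press to y=+3 mm (about 14 N), then slide down feeling for the pop into the tall socket.

Run:
```python
from h import *
F0=np.array([.06,.21,-3.0]); z=.069; X=-.001
ok=True
for y in (-.009,-.004,0,.003):
    robot.servo_line(fp(X,y,z),speed=.03); robot.dwell(.1); F=ff()-F0; print(y,F.round(2))
    if abs(F[1])>19: ok=False;break
prev=None
if ok and F[1]<-12:
    robot.servo_line(fp(X,.003,.0425),speed=.03); z=.0425
    robot.dwell(.1)
    while z>.030:
        F=ff()-F0; print(round(z+.019,4),F.round(2))
        if abs(F[1])<11.8 or abs(F[2])>8 or abs(F[1])>20: break
        z-=.001; robot.servo_line(fp(X,.003,z),speed=.02); robot.dwell(.1)
print(robot.read_position(),robot.read_grip_width()*88,robot.read_t())
T=tool();q,d=robot.grab_frame('wrist');save('s',q);np.savez('s',p=q,d=d,T=T)
```

```text
-0.009 [-0.16 -5.75 -0.12]
-0.004 [ 0.87 -9.44  0.56]
0 [ -0.05 -11.16   1.26]
0.003 [  0.24 -13.16   0.23]
0.0615 [  0.54 -12.17   2.41]
0.0605 [  0.68 -11.81   2.02]
0.0595 [  0.26 -12.03   2.8 ]
0.0585 [ -0.49 -12.69   2.66]
0.0575 [ -0.32 -11.83   2.12]
0.0565 [ -0.38 -12.89   3.09]
0.0555 [ 0.5  -1.28  0.74]
[ 0.55351867 -0.16459271  0.03734867] 21.460373646195016 30.9
```

View pics/s.png

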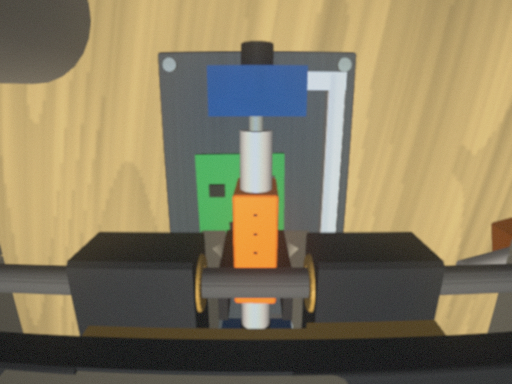

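The force dropped from 12.9 N to 1.3 N at axis height about 0.056 m, so the plunger popped into the tall socket. The top view shows the pin at (256,122) by the low block, with the tube end still at row 131, so the bar has not slipped in the grip. I'll re-read the force and position, then go down 2.3 mm to the centre height.

Run:
```python
from h import *
F0=np.array([.06,.21,-3.0])
robot.dwell(.2)
def rep(n):
    p=robot.read_position(); d=p[:2]-FC; print(n,'F',(ff()-F0).round(2),'pos',np.round([d@fx*1e3,d@fy*1e3,p[2]*1e3],2))
rep('now')
for z in(.0358,.035):
    robot.servo_line(fp(-.001,.003,z),speed=.02); robot.dwell(.15); rep(z)
g=np.load('s.npz');T=g['T'];c=(intr('wrist'))
print(onplane('wrist',[[256,131],[256,115.5]],.0565,T)@np.r_[fy,0]-FC@fy)
print(robot.read_t())
```

```text
now F [ 0.77 -8.85  0.64] pos [-0.35  2.13 36.97]
0.0358 F [ 0.68 -8.51  2.13] pos [-0.24  2.09 36.39]
0.035 F [ 0.1  -9.37  2.55] pos [-0.24  2.05 35.66]
[-0.05684258 -0.06425215]
31.95
```

Run:
```python
from h import *
F0=np.array([.06,.21,-3.0])
def rep(n):
    p=robot.read_position(); d=p[:2]-FC; F=ff()-F0; print(n,'F',F.round(2),'pos',np.round([d@fx*1e3,d@fy*1e3,p[2]*1e3],2)); return F
robot.servo_line(fp(-.0015,.003,.0342),speed=.02); robot.dwell(.15); rep('c')
for y in(.001,-.0005,-.002,-.0035,-.005,-.006):
    robot.servo_line(fp(-.0015,y,.0342),speed=.02); robot.dwell(.15); F=rep(y)
    if F[1]>3: print('blocked');break
print(robot.read_t())
```

```text
c F [-0.12 -9.16  1.97] pos [-0.55  2.06 34.91]
0.001 F [-0.99 -7.55  1.46] pos [-0.65  0.26 34.77]
-0.0005 F [ 0.88 -7.47  3.15] pos [-0.72 -1.09 34.71]
-0.002 F [ 0.05 -5.75  0.94] pos [-0.79 -2.41 34.62]
-0.0035 F [ 0.67 -4.69  1.68] pos [-0.92 -3.8  34.47]
-0.005 F [ 0.58 -5.01  2.1 ] pos [-1.37 -5.02 34.24]
-0.006 F [1.82 0.06 2.83] pos [-1.51 -5.64 34.14]
34.75
```

The force fell smoothly and balanced at y≈-5.7 mm, so both ends are home with the tube end bearing on the low block. I'll release, raise the arm and look.

Run:
```python
from h import *
robot.move_gripper(.5); robot.dwell(.3)
p=robot.read_position(); robot.servo_line([p[0],p[1],.11],speed=.08); robot.servo_line([p[0],p[1],.24],speed=.15)
robot.dwell(.3)
robot.goto([p[0],p[1],.24],np.diag([-1.,1,-1])); robot.dwell(.3)
T=tool();q,d=robot.grab_frame('wrist');np.savez('e',p=q,d=d,T=T)
save('e',cv2.resize(q[80:230,150:360],(770,550),interpolation=cv2.INTER_CUBIC))
P=cloud('wrist',d,T);hsv=cv2.cvtColor(q,cv2.COLOR_RGB2HSV);yy,xx=np.mgrid[:384,:512]
m=(cv2.inRange(hsv,(5,180,150),(15,255,255))>0)&(yy>100)&(yy<220)&(xx>190)&(xx<330)&(P[...,2]>.05)
v,u=np.nonzero(m); z=np.median(P[m][:,2]); r=cv2.minAreaRect(onplane('wrist',np.c_[u,v],z,T)[:,:2].astype(np.float32))
c=np.array(r[0])-FC; print('top z',z,'frame xy',c@fx,c@fy,r[1:],robot.read_t())
```

```text
top z 0.06532190562658596 frame xy -0.0007265279972493947 -0.005684589840422602 ((0.02165440283715725, 0.057656966149806976), 9.892081260681152) 39.9917
```

View pics/e.png

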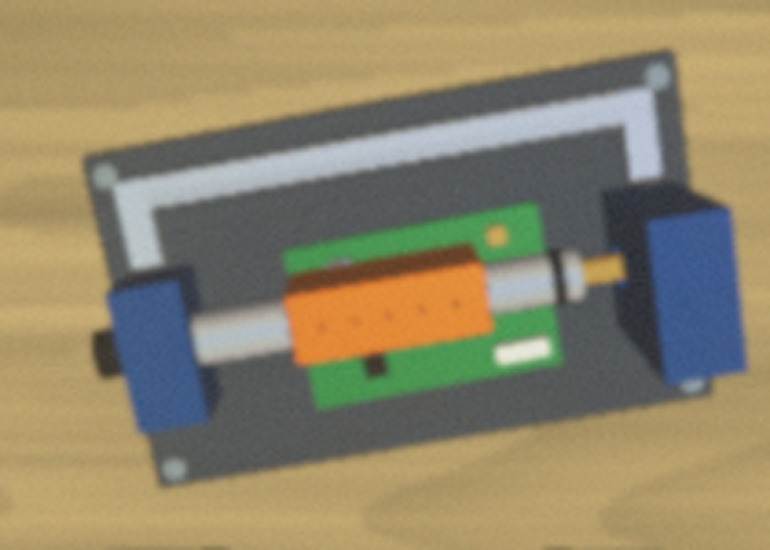

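The picture shows the bar seated: its tube end bears on the low block with no pin showing, the plunger is in the tall socket, and the block is upright. It measures x=-0.7 mm, y=-5.7 mm and yaw 9.9°, with the origin about 29 mm high. The board hasn't moved.

```bash
python3 -c "
from rig import robot
print(robot.job_done())"
```

```text
the job is handed in; nothing more can be done
None
```

The crossbar is fitted in the probe frame with both ends home in the sockets and the orange block upright. The gripper has let go, the board looks undisturbed, and I handed the job in shortly after 40 s on the robot's clock; no verdict came back.

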